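# Stow the fence bar in its dock

## Robot

A 6-joint arm with a two-finger parallel gripper is mounted at the origin on the work surface. World frame = base frame: x ahead of the robot, y to its left, z up, the work surface at z = 0. Lengths are in mm, angles in rad, forces in N, time in s.
With the tool pointing down it reaches from about 350 to 875 mm from the base axis. Payload 4.2 kg.
Tool frame: the origin (TCP) lies midway between the tips of the shut fingers; the grasp point (between the pads) lies 19 mm behind it (arm.tcp_to_grasp is the distance from the TCP to the grasp point, in mm); z points along the fingers, y is the line along which they close (so a half turn about z gives the same grasp; the last joint's range is limited). The gripper opens to 85 mm and grips with 20 to 120 N. Pads are 22 mm wide; open, the fingers measure 114 mm over their backs; the gripper's body (76 mm by 85 mm) begins 54 mm behind the grasp point. The pads swing forward as they close: fully open they stand 13 mm farther back than shut.
Start: joints at [-0.889, 0.385, 0.008, 0, -1.194, -0.259], TCP at [256.46, -569.937, 231.312] pointing down, gripper open.
Joint ranges: [-3.14, 3.14], [-1.21, 2.06], [-1.07, 1.41], [-3.16, 2.05], [-2.99, -0.16], [-3.1, 3.1]. Speed limits (rad/s): [2.79, 2.79, 3.14, 3.14, 3.14, 3.14].

## Interface

Orientations are given as a unit quaternion [x, y, z, w].
In Python, from bench import arm, imaging, job, models gives the robot as it stands.
- The arm moves only by the tool arm_command, never from a script. Its argument "rows" is a list of rows, each an object with "grip": the opening, from 0 (shut) to 1 (fully open); "linear": the shift along the tool's x, y, z in mm, a list of three; "rot": the turn, a rotation vector about the tool's x, y, z in rad, a list of three. In form: [{"grip": grip, "linear": [tx, ty, tz], "rot": [rx, ry, rz]}, ...]. A call has 1 to 10 rows; each row is the pose to reach, as a shift and turn from the pose commanded when the call began, along the tool's axes at that moment; what a row does not reach only later rows make up. A row lasts 1/8 s, in which the tool goes at most 62.5 mm and 10.7 degrees, less where a joint would pass 70% of its speed; a pose out of reach is approached as far as the arm can. A call with a gripper value outside its range is refused whole. The fingers move at their own pace and stop on an object; the grip force is fixed at half the most. Time passes only in rows, so rows that repeat a pose let the fingers close. It gives the time, the measured TCP pose, the force, the opening and the grip force at its end, in the units of the state.
- arm.read_state(): the state, without advancing time (a new reading comes with each control period).
- imaging.get_image(name): name is "side" or "top"; returns a dict with "frame" (480x640x3 uint8, red, green, blue), "fx", "fy", "cx", "cy" (pixels), "k1" (the pictures are not rectified: a ray, as slopes to the right and down, at radius r is drawn at 1 + k1 r^2 times it, then the intrinsics apply), "extrinsics" (4x4, takes a point from world to camera coordinates). Camera axes: x right, y down, z forward; pixel columns grow to the right and rows downward; lengths in mm; the calibration is good to about 2 mm. A picture is of the moment at which its call begins. There is no depth.
- job.job_done(): hands the job in; it is judged then, once.
Trained networks look in a picture, given as the dict that the camera call returned (one of the last four; its "shot" number tells which), for a name from the list of things; names that differ only in an ending like _2 or _b are one class to them, and where a whole thing is asked for, a point or a joint stands for the part that bears it (a point fixed in the world has none). Each returns a list of dicts, best first, with "score" (0 to 1); they miss things now and then, are a little off and sometimes report something else, mostly with a low value. They report only what shows in the picture. A call takes as long as a camera call.
- models.spot_in(picture, query): "rect" ([left, top, right, bottom] in pixels, round what is visible of it).
- models.tip_of(picture, query): "pixel" ([column, row] in pixels: a listed point, or the origin of a listed thing).
The state is a dict: "clock": time; "joints": joint angles; "joint_vel": joint speeds; "joint_efforts": joint torques, N m; "position": TCP position; "ee_rot": TCP orientation; "contact_force": force on the tool from outside, world axes, zero at the start; "wrist_torque": the same for the moment, N m; "gripper_width": finger opening in mm; "grasp_force": force on a finger pad.
Only numpy, scipy, OpenCV 4.12 (cv2) and the standard library are available. Lean on these libraries where they do the work, as an engineer would, in place of code of your own. Each camera call takes 0.05 s, during which the arm holds its last target. There are 200 camera calls.

## Task

Put the fence bar away: pushing the loose aluminium bar along the bench with the fingertips, now at one end and now at the other, swing it in line to pass the steel post, and slide it lengthwise into the open wooden dock until its end is fully home against the back of the bay. Either end may go in first. Only push: do not lift or tip the bar off the bench, and leave the other things where they stand.

Things in the scene. Friction and masses are not known exactly. Their poses are not given: they have to be found in the camera images.
- bar: loose square aluminium fence bar lying on the bench: 240 long (its x) x 28 wide (its y) x 24 high, about 0.3 to 0.55 kg. Origin at the centre of its underside. Ends alike. Pushed sideways near one end it slides and turns about a point roughly 55 past its middle. It starts before the dock's open end, slanted 0.45 to 0.9 rad to the bay: the end nearer the dock lies on the post's side (+y of the dock)
- bar_end_a (a point): centre of the bar's +x end face (120 from the middle, 12 above the underside)
- bar_end_b (a point): centre of the bar's -x end face
- dock: dark wooden U fixed to the bench, no floor: rails 16 wide, 22 high, 150 long, back block 16 thick. The bay is 42 wide, 150 deep, open above. Origin on the bench at the centre of its mouth, +x into the bay, back face at x = 150, rails' inner faces at y = +-21. Short cheeks flare from the mouth at 0.6 rad, out to x = -28, y = +-50. With the bar home, 90 of it stands out
- post: upright round steel post 22 in diameter, 50 high, fixed to the bench before the mouth of the bay, off to the +y side of its centre line (about 38 to 44 off, 60 to 75 in front of the mouth). Origin at its foot, on its axis
- glue: white glue bottle, 44 in diameter, 110 high, standing; origin at its foot
- bead_jar: small clear jar, 44 in diameter, 50 high, standing; origin at its foot
- tumbler: steel drinking tumbler, 74 in diameter, 120 high, standing; origin at its foot
- tile_bowl: low white plastic bowl, 100 in diameter, 40 high; origin at its foot
- screwdriver: screwdriver lying on the bench; origin under its middle, x along it
- hammer: hammer lying on the bench; origin under its middle, x along it
- wax_block: brown block of modelling wax, 70 x 45 x 25 high; origin at the centre of its underside

How it is judged:
By the outcome, as a careful person would: the job done as asked, in the order asked, and still so for the second after the job is handed in, with the robot touching nothing.
It also fails if it takes over 69 s, if anything falls off the work surface, if the arm or the gripper's body presses on something with over 40 N, if the wrist force passes 120 N, or if a joint passes its speed limit or range.

## Working session

There is one attempt and no reset: what is moved stays moved. The work goes in short steps, Python scripts to look and compute and a tool call to move; the robot and the scene stay as the last step left them, time stands still between calls to the robot, and variables do not carry over. Pictures are saved under pics/ and viewed, at most 10 in all, crops included, and the job is handed in when it is done.

Besides the shell and the picture viewer there is one more tool, called after "Request:" as a command line: name --argument value ..., lists and objects as JSON in quotes. arm_command: Moves the arm, as the interface text tells. Its arguments: {"type":"object","properties":{"rows":{"type":"array"}},"required":["rows"]}

```bash
mkdir -p pics; cat > h.py <<'E'
import numpy as np, cv2
from bench import arm, imaging, job, models
def ray(im,px):
    K=np.array([[im["fx"],0,im["cx"]],[0,im["fy"],im["cy"]],[0,0,1.]])
    u=cv2.undistortPoints(np.array([[px]],float),K,np.array([im["k1"],0,0,0,0.]))[0,0]
    E=np.array(im["extrinsics"]);R,t=E[:3,:3],E[:3,3]
    return -R.T@t, R.T@np.array([u[0],u[1],1])
def ground(im,px,z=0):
    c,d=ray(im,px); return (c+d*(z-c[2])/d[2])[:2]
def proj(im,p):
    E=np.array(im["extrinsics"]);q=E[:3,:3]@np.array(p,float)+E[:3,3]
    s=q[:2]/q[2];s=s*(1+im["k1"]*(s@s))
    return np.array([im["fx"]*s[0]+im["cx"],im["fy"]*s[1]+im["cy"]])
def save(im,n): cv2.imwrite("pics/"+n,cv2.cvtColor(im["frame"],cv2.COLOR_RGB2BGR))
E
python3 - <<'E'
from h import *
np.set_printoptions(precision=1,suppress=True)
for n in("top","side"):
    im=imaging.get_image(n); save(im,n+"0.png")
    E=np.array(im["extrinsics"]);print(n,-E[:3,:3].T@E[:3,3],im["k1"])
    for q,z in [("bar",0),("bar_end_a",12),("bar_end_b",12),("dock",0),("post",0),("glue",0),("bead_jar",0),("tumbler",0),("tile_bowl",0),("screwdriver",0),("hammer",0),("wax_block",0)]:
        print(q,[(np.array(r["pixel"]),round(r["score"],2),ground(im,r["pixel"],z)) for r in models.tip_of(im,q)[:3]])
print(arm.read_state())
E
```

```text
top [ 362.2   -7.6 1427.3] -0.1175958763865724
bar [(array([256.4, 245.6]), 0.81, array([535.7, 117.8]))]
bar_end_a [(array([215. , 272.5]), 0.98, array([471.4, 218.4])), (array([302.8, 229. ]), 0.6, array([571.8,   3. ]))]
bar_end_b [(array([215. , 272.5]), 0.98, array([471.4, 218.4])), (array([302.8, 229. ]), 0.6, array([571.8,   3. ]))]
dock [(array([355.5, 252.2]), 0.58, array([ 512.7, -124.2]))]
post [(array([325.9, 232.8]), 0.57, array([562.6, -53.3])), (array([444.9, 202.6]), 0.25, array([ 630.4, -351.9]))]
glue [(array([394.8, 215. ]), 0.89, array([ 602.3, -225. ])), (array([358.3, 176. ]), 0.33, array([ 703.2, -138.5]))]
bead_jar [(array([347.7, 294.7]), 0.61, array([ 409.6, -101.5]))]
tumbler [(array([444.5, 200.3]), 0.96, array([ 636.2, -351.2]))]
tile_bowl [(array([360.2, 177.1]), 0.7, array([ 700.2, -143.1]))]
screwdriver [(array([410.2, 323.5]), 0.88, array([ 335.4, -250.7]))]
hammer [(array([466.9, 286.8]), 0.88, array([ 419.7, -394.7]))]
wax_block [(array([150.4, 204.2]), 0.88, array([646.9, 381.4]))]
side [195.4 804.9 788.2] -0.052443613468048184
bar [(array([299. , 
[... 576 characters left out ...]
 625.5, -344.3]))]
tile_bowl [(array([273.9, 211.5]), 0.82, array([ 704.6, -125.6]))]
screwdriver [(array([435.4, 216. ]), 0.82, array([ 342.1, -247.2]))]
hammer [(array([414.9, 174.4]), 0.75, array([ 432.3, -403.6]))]
wax_block [(array([175.4, 382.4]), 0.7, array([649.5, 377.9]))]
{'clock': 1.3, 'joints': array([-0.9,  0.4,  0. , -0. , -1.2, -0.3]), 'joint_vel': array([-0.,  0.,  0.,  0.,  0., -0.]), 'joint_efforts': array([ -0. , -39.2,  18.9,   4.2,  -0. ,  -0. ]), 'position': array([ 256.5, -569.9,  231.3]), 'ee_rot': array([-0.2,  1. , -0. ,  0. ]), 'contact_force': array([-0.3,  0.3, -0. ]), 'wrist_torque': array([ 0., -0., -0.]), 'grasp_force': 0.0, 'gripper_width': 85.33152263827004}
```

```bash
python3 - <<'E'
import cv2
a=cv2.imread("pics/top0.png")[160:320,180:420];cv2.imwrite("pics/t0c.png",cv2.resize(a,(792,528),interpolation=cv2.INTER_CUBIC))
a=cv2.imread("pics/side0.png")[140:360,220:460];cv2.imwrite("pics/s0c.png",cv2.resize(a,None,fx=2.7,fy=2.7,interpolation=cv2.INTER_CUBIC))
E
```

```text
(no output)
```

View pics/t0c.png

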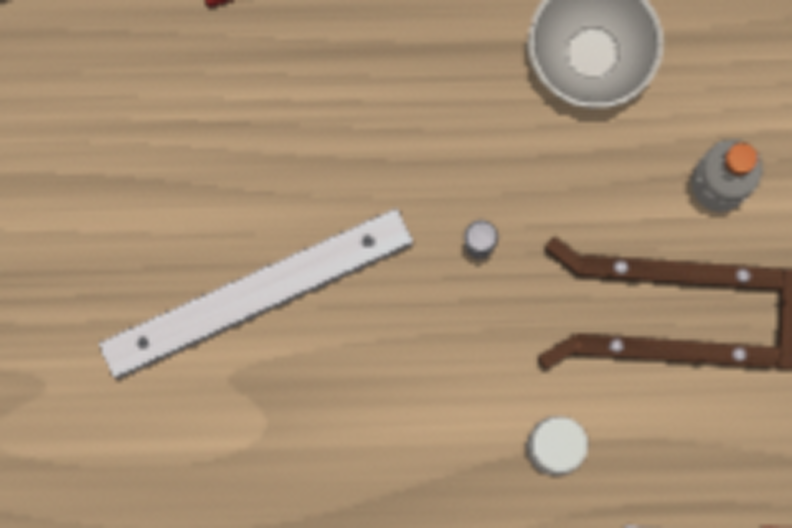

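View pics/s0c.png

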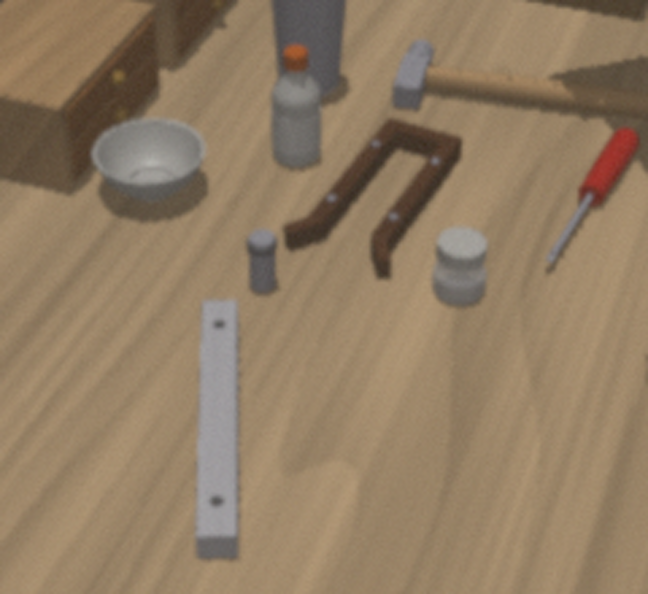

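```bash
cat >> h.py <<'E'
def bar(im):
    hsv=cv2.cvtColor(im["frame"],cv2.COLOR_RGB2HSV)
    m=((hsv[...,1]<45)&(hsv[...,2]>165)).astype(np.uint8)
    m=cv2.morphologyEx(m,cv2.MORPH_CLOSE,np.ones((3,3)))
    best=None
    for c in cv2.findContours(m,cv2.RETR_EXTERNAL,cv2.CHAIN_APPROX_NONE)[0]:
        if len(c)<30: continue
        g=np.array([ground(im,p[0],24) for p in c],np.float32)
        (ctr,(w,h),_)=r=cv2.minAreaRect(g)
        if max(w,h)>120 and min(w,h)<60 and (best is None or max(w,h)>max(best[1])): best=r
    if best is None: return None
    b=cv2.boxPoints(best); e=[b[1]-b[0],b[2]-b[1]]; d=max(e,key=np.linalg.norm); d=d/np.linalg.norm(d)
    if d[1]>0:d=-d
    return np.array(best[0]),d,best[1]
E
python3 - <<'E'
from h import *
np.set_printoptions(precision=1,suppress=True)
im=imaging.get_image("top"); f=lambda x,y,z:ground(im,(180+x/3.3,160+y/3.3),z)
print("bar",bar(im))
for p in [(400,210),(413,243),(118,379),(100,347)]: print(f(*p,24))
print("screws");s=[f(*p,22) for p in[(621,267),(743,275),(616,345),(739,354)]];print(np.array(s))
print("inner");print(np.array([f(*p,22) for p in[(578,277),(575,335),(779,288),(776,345)]]))
print("cheek tips",f(550,242,22),f(545,365,22))
print("post",f(481,235,50), "jar",f(558,445,50))
E
```

```text
bar (array([526.9, 114.3]), array([ 0.4, -0.9], dtype=float32), (27.345008850097656, 240.02398681640625))
[583.2   6.4]
[558.6  -2.5]
[464.8 214.7]
[488.5 227.7]
screws
[[ 536.9 -154.1]
 [ 528.5 -243.6]
 [ 479.8 -148.2]
 [ 470.6 -237.9]]
inner
[[ 530.4 -122.3]
 [ 488.  -118.6]
 [ 518.2 -269.6]
 [ 476.4 -265.4]]
cheek tips [ 556.8 -102.8] [466.7 -96. ]
post [559.4 -51.5] jar [ 407.5 -101.5]
```

```bash
cat >> h.py <<'E'
from scipy.spatial.transform import Rotation as Rn
M=np.array([511.,-120.]);U=np.array([-.098,-.995]);V=np.array([.995,-.098])
def dk(p): p=np.array(p)-M; return np.array([p@U,p@V])
def wd(a,b): return M+a*U+b*V
def Rt(yaw): # tool down, tool y at world angle yaw
    y=np.array([np.cos(yaw),np.sin(yaw),0]);z=np.array([0,0,-1.]);return Rn.from_matrix(np.c_[np.cross(y,z),y,z])
YAW=np.arctan2(V[1],V[0])
def to(x,y,z,yaw=None):
    s=arm.read_state();R=Rn.from_quat(s["ee_rot"])
    lin=R.inv().apply(np.array([x,y,z])-s["position"])
    r=(R.inv()*Rt(yaw)).as_rotvec() if yaw is not None else np.zeros(3)
    return lin.round(1),r.round(3)
def look(n="top"):
    im=imaging.get_image(n);b=bar(im)
    if b is None: print("no bar");return im
    c,d,wh=b;dd=np.array([d@U,d@V])
    print(n,"bar dock c",dk(c).round(1),"theta",round(float(np.arctan2(dd[1],dd[0])),3),"wh",np.round(wh,1),"lead",dk(c+120*d).round(1),"tail",dk(c-120*d).round(1),"world",c.round(1))
    return im
E
python3 - <<'E'
from h import *
s=arm.read_state();print(s["clock"],Rn.from_quat(s["ee_rot"]).as_matrix().round(3))
look()
for yw in (YAW,YAW+np.pi): print(to(601.8,40.9,120,yw),to(601.8,40.9,7,yw),to(562,44.8,7,yw))
E
```

```text
1.35 [[-0.912 -0.41   0.   ]
 [-0.41   0.912 -0.   ]
 [-0.    -0.    -1.   ]]
top bar dock c [-234.7   -7.1] theta 0.5 wh [ 27.3 240. ] lead [-129.5   50.4] tail [-340.   -64.7] world [526.9 114.3]
(array([-565.6,  415.3,  111.3]), array([-0.   , -0.   ,  2.092])) (array([-565.6,  415.3,  224.3]), array([-0.   , -0.   ,  2.092])) (array([-530.9,  435.2,  224.3]), array([-0.   , -0.   ,  2.092]))
(array([-565.6,  415.3,  111.3]), array([ 0.  , -0.  , -1.05])) (array([-565.6,  415.3,  224.3]), array([ 0.  , -0.  , -1.05])) (array([-530.9,  435.2,  224.3]), array([ 0.  , -0.  , -1.05]))
```

Request:
arm_command --rows '[{"grip":0,"linear":[-300,220,50],"rot":[0,0,-0.55]},{"grip":0,"linear":[-300,220,50],"rot":[0,0,-0.55]},{"grip":0,"linear":[-300,220,50],"rot":[0,0,-0.55]},{"grip":0,"linear":[-300,220,50],"rot":[0,0,-0.55]},{"grip":0,"linear":[-566,415,100],"rot":[0,0,-1.05]},{"grip":0,"linear":[-566,415,100],"rot":[0,0,-1.05]},{"grip":0,"linear":[-566,415,100],"rot":[0,0,-1.05]},{"grip":0,"linear":[-566,415,100],"rot":[0,0,-1.05]},{"grip":0,"linear":[-566,415,100],"rot":[0,0,-1.05]},{"grip":0,"linear":[-566,415,100],"rot":[0,0,-1.05]}]'

```text
clock: 2.65
position: [562.4, -29.5, 143.6]
ee_rot: [-0.672, 0.741, -0.0, 0.0]
contact_force: [0.6, -0.7, 0.2]
gripper_width: -0.3
grasp_force: 0.0
```

```bash
python3 - <<'E'
from h import *
yw=YAW+np.pi
print(arm.read_state()["position"],to(601.8,40.9,60,yw),to(601.8,40.9,7,yw),to(562,44.8,7,yw))
E
```

```text
[562.35732515 -29.52026777 143.5831321 ] (array([-73.9, -32.3,  83.6]), array([-0.001,  0.   ,  0.001])) (array([-73.9, -32.3, 136.6]), array([-0.001,  0.   ,  0.001])) (array([-73.9,   7.7, 136.6]), array([-0.001,  0.   ,  0.001]))
```

Request:
arm_command --rows '[{"grip":0,"linear":[-40,-20,30],"rot":[0,0,0]},{"grip":0,"linear":[-74,-32,80],"rot":[0,0,0]},{"grip":0,"linear":[-74,-32,80],"rot":[0,0,0]},{"grip":0,"linear":[-74,-32,80],"rot":[0,0,0]}]'

```text
clock: 3.15
position: [600.8, 38.8, 64.1]
ee_rot: [-0.672, 0.741, -0.0, 0.0]
contact_force: [-0.6, -0.3, 0.8]
gripper_width: -0.2
grasp_force: 0.0
```

```bash
python3 - <<'E'
from h import *
print(arm.read_state()["position"],arm.read_state()["contact_force"],to(601.8,40.9,7),to(562,44.8,7))
E
```

```text
[600.84874904  38.78163249  64.05910635] [-0.59259505 -0.32478318  0.8274758 ] (array([-2.2, -0.7, 57.1]), array([0., 0., 0.])) (array([-2.2, 39.3, 57. ]), array([0., 0., 0.]))
```

Down, push the lead end 40 mm toward −v, then back off and up.

Request:
arm_command --rows '[{"grip":0,"linear":[-2,0,40],"rot":[0,0,0]},{"grip":0,"linear":[-2,0,57],"rot":[0,0,0]},{"grip":0,"linear":[-2,6,57],"rot":[0,0,0]},{"grip":0,"linear":[-2,13,57],"rot":[0,0,0]},{"grip":0,"linear":[-2,20,57],"rot":[0,0,0]},{"grip":0,"linear":[-2,27,57],"rot":[0,0,0]},{"grip":0,"linear":[-2,34,57],"rot":[0,0,0]},{"grip":0,"linear":[-2,40,57],"rot":[0,0,0]},{"grip":0,"linear":[-2,40,57],"rot":[0,0,0]}]'

```text
clock: 4.28
position: [559.9, 44.9, 6.4]
ee_rot: [-0.672, 0.741, 0.0, -0.001]
contact_force: [0.1, 0.8, 0.6]
gripper_width: -0.3
grasp_force: 0.0
```

Request:
arm_command --rows '[{"grip":0,"linear":[0,-8,0],"rot":[0,0,0]},{"grip":0,"linear":[0,-10,-50],"rot":[0,0,0]},{"grip":0,"linear":[-60,0,-60],"rot":[0,0,0]},{"grip":0,"linear":[-120,20,-60],"rot":[0,0,0]},{"grip":0,"linear":[-180,40,-60],"rot":[0,0,0]},{"grip":0,"linear":[-240,80,-60],"rot":[0,0,0]},{"grip":0,"linear":[-240,110,-60],"rot":[0,0,0]}]'

```text
clock: 5.15
position: [474.6, 298.0, 66.1]
ee_rot: [-0.673, 0.74, -0.0, 0.0]
contact_force: [1.0, 0.6, 0.5]
gripper_width: -0.0
grasp_force: 0.0
```

```bash
python3 - <<'E'
from h import *
print(dk(arm.read_state()["position"][:2]),arm.read_state()["position"][2]);save(look(),"t1.png");look("side")
E
```

```text
[-412.33837448  -77.1377852 ] 66.06097091120891
top bar dock c [-235.9  -22.5] theta 0.321 wh [ 27.8 239.4] lead [-122.    15.3] tail [-349.7  -60.3] world [511.7 117. ]
no bar
```

Request:
arm_command --rows '[{"grip":0,"linear":[50,15,0],"rot":[0,0,0]},{"grip":0,"linear":[96,15,0],"rot":[0,0,0]},{"grip":0,"linear":[96,15,30],"rot":[0,0,0]},{"grip":0,"linear":[96,15,59],"rot":[0,0,0]},{"grip":0,"linear":[96,9,59],"rot":[0,0,0]},{"grip":0,"linear":[96,1,59],"rot":[0,0,0]},{"grip":0,"linear":[96,-7,59],"rot":[0,0,0]},{"grip":0,"linear":[96,-15,59],"rot":[0,0,0]},{"grip":0,"linear":[96,-23,59],"rot":[0,0,0]}]'

```text
clock: 6.38
position: [489.1, 196.9, 8.0]
ee_rot: [-0.672, 0.741, 0.0, 0.0]
contact_force: [-1.7, 0.2, 0.7]
gripper_width: 0.2
grasp_force: 0.8
```

Request:
arm_command --rows '[{"grip":0,"linear":[0,-8,0],"rot":[0,0,0]},{"grip":0,"linear":[0,-16,0],"rot":[0,0,0]},{"grip":0,"linear":[0,-24,0],"rot":[0,0,0]},{"grip":0,"linear":[0,-24,0],"rot":[0,0,0]},{"grip":0,"linear":[0,16,0],"rot":[0,0,0]},{"grip":0,"linear":[-30,40,-50],"rot":[0,0,0]},{"grip":0,"linear":[-90,30,-50],"rot":[0,0,0]},{"grip":0,"linear":[-110,20,-50],"rot":[0,0,0]},{"grip":0,"linear":[-110,20,-50],"rot":[0,0,0]}]'

```text
clock: 7.5
position: [479.9, 309.7, 57.5]
ee_rot: [-0.672, 0.74, -0.0, 0.001]
contact_force: [-0.4, -0.0, -0.1]
gripper_width: 0.3
grasp_force: 0.0
```

```bash
python3 - <<'E'
from h import *
print(dk(arm.read_state()["position"][:2]),arm.read_state()["position"][2]);save(look(),"t2.png")
E
```

```text
[-424.50443416  -73.09750661] 57.48138539415299
top bar dock c [-2.301e+02 -1.000e-01] theta 0.025 wh [239.6  27.5] lead [-110.2    2.9] tail [-350.    -3.1] world [533.5 109. ]
```

Request:
arm_command --rows '[{"grip":0,"linear":[44,-40,0],"rot":[0,0,0]},{"grip":0,"linear":[44,-71,20],"rot":[0,0,0]},{"grip":0,"linear":[44,-71,50],"rot":[0,0,0]},{"grip":0,"linear":[44,-71,50],"rot":[0,0,0]},{"grip":0,"linear":[54,-71,50],"rot":[0,0,0]},{"grip":0,"linear":[62,-71,50],"rot":[0,0,0]},{"grip":0,"linear":[70,-71,50],"rot":[0,0,0]},{"grip":0,"linear":[80,-71,50],"rot":[0,0,0]},{"grip":0,"linear":[90,-71,50],"rot":[0,0,0]},{"grip":0,"linear":[100,-71,50],"rot":[0,0,0]}]'

```text
clock: 8.8
position: [540.7, 201.6, 8.1]
ee_rot: [-0.672, 0.741, -0.0, 0.001]
contact_force: [0.7, 3.8, 2.8]
gripper_width: -0.2
grasp_force: 1.9
```

```bash
python3 - <<'E'
from h import *
s=arm.read_state();print(s["clock"],dk(s["position"][:2]),s["position"][2],s["contact_force"]);save(look(),"t3.png")
E
```

```text
8.8 [-322.93617972   -2.00264829] 8.120822224014688 [0.73868373 3.83055364 2.75009482]
top bar dock c [-182.5   -0.2] theta 0.018 wh [218.8  27.6] lead [-62.5   2. ] tail [-302.5   -2.3] world [528.7  61.7]
```

Request:
arm_command --rows '[{"grip":0,"linear":[8,0,0],"rot":[0,0,0]},{"grip":0,"linear":[17,0,0],"rot":[0,0,0]},{"grip":0,"linear":[26,0,0],"rot":[0,0,0]},{"grip":0,"linear":[35,0,0],"rot":[0,0,0]},{"grip":0,"linear":[44,0,0],"rot":[0,0,0]},{"grip":0,"linear":[53,0,0],"rot":[0,0,0]},{"grip":0,"linear":[60,0,0],"rot":[0,0,0]}]'

```text
clock: 9.72
position: [534.0, 141.3, 7.5]
ee_rot: [-0.671, 0.741, 0.0, -0.0]
contact_force: [0.6, 4.3, 2.8]
gripper_width: -0.2
grasp_force: 1.9
```

```bash
python3 - <<'E'
from h import *
s=arm.read_state();print(s["clock"],dk(s["position"][:2]),s["position"][2],s["contact_force"]);im=look();save(im,"t4.png")
a=cv2.imread("pics/t4.png")[160:320,220:440];cv2.imwrite("pics/t4c.png",cv2.resize(a,None,fx=3.3,fy=3.3,interpolation=cv2.INTER_CUBIC))
E
```

```text
9.725 [-262.2080781    -2.67299544] 7.457460374369573 [0.63914618 4.3193636  2.84129648]
top bar dock c [-123.1   -1. ] theta 0.013 wh [220.9  27.6] lead [-3.2  0.5] tail [-243.1   -2.6] world [522.    2.7]
```

View pics/t4c.png

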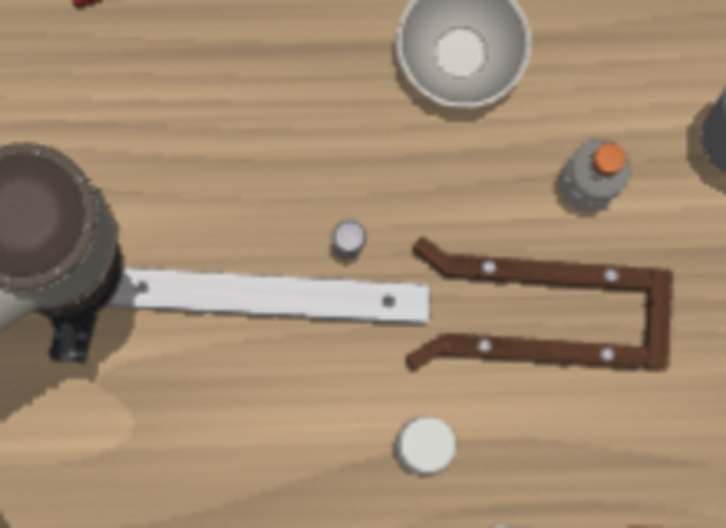

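The bar is past the post at (348,238), its lead end at (430,303) is centred before the bay mouth (about x=445, y 277–335), with nothing else disturbed. I'll keep pushing.

Request:
arm_command --rows '[{"grip":0,"linear":[9,0,0],"rot":[0,0,0]},{"grip":0,"linear":[18,0,0],"rot":[0,0,0]},{"grip":0,"linear":[27,0,0],"rot":[0,0,0]},{"grip":0,"linear":[36,0,0],"rot":[0,0,0]},{"grip":0,"linear":[45,0,0],"rot":[0,0,0]},{"grip":0,"linear":[54,0,0],"rot":[0,0,0]},{"grip":0,"linear":[63,0,0],"rot":[0,0,0]},{"grip":0,"linear":[72,0,0],"rot":[0,0,0]},{"grip":0,"linear":[80,0,0],"rot":[0,0,0]}]'

```text
clock: 10.9
position: [526.0, 61.6, 7.3]
ee_rot: [-0.672, 0.741, 0.0, -0.0]
contact_force: [-0.1, 1.3, -1.3]
gripper_width: -0.1
grasp_force: 0.9
```

```bash
python3 - <<'E'
from h import *
s=arm.read_state();print(s["clock"],dk(s["position"][:2]),s["position"][2],s["contact_force"]);im=look();save(im,"t5.png")
E
```

```text
10.9 [-182.14244458   -2.85330102] 7.320901189632183 [-0.13556822  1.31276639 -1.30758798]
top bar dock c [-40.   -2.1] theta 0.006 wh [217.2  27.5] lead [79.9 -1.4] tail [-160.    -2.9] world [512.8 -79.9]
```

Request:
arm_command --rows '[{"grip":0,"linear":[9,0,0],"rot":[0,0,0]},{"grip":0,"linear":[18,0,0],"rot":[0,0,0]},{"grip":0,"linear":[27,0,0],"rot":[0,0,0]},{"grip":0,"linear":[36,0,0],"rot":[0,0,0]},{"grip":0,"linear":[45,0,0],"rot":[0,0,0]},{"grip":0,"linear":[54,0,0],"rot":[0,0,0]},{"grip":0,"linear":[63,0,0],"rot":[0,0,0]},{"grip":0,"linear":[70,0,0],"rot":[0,0,0]}]'

```text
clock: 11.95
position: [519.5, -7.9, 7.5]
ee_rot: [-0.672, 0.741, 0.0, -0.0]
contact_force: [-0.3, 0.8, -0.7]
gripper_width: -0.1
grasp_force: 0.9
```

```bash
python3 - <<'E'
from h import *
s=arm.read_state();print(s["clock"],dk(s["position"][:2]),s["position"][2],s["contact_force"]);im=look();save(im,"t6.png")
a=cv2.imread("pics/t6.png")[160:320,220:440];cv2.imwrite("pics/t6c.png",cv2.resize(a,None,fx=3.3,fy=3.3,interpolation=cv2.INTER_CUBIC))
E
```

```text
11.95 [-112.35592045   -2.56960187] 7.496257637249447 [-0.27612674  0.78861893 -0.7495489 ]
top bar dock c [31.1 -2.2] theta 0.001 wh [212.6  27.7] lead [151.1  -2.2] tail [-88.9  -2.3] world [ 505.7 -150.7]
```

View pics/t6c.png

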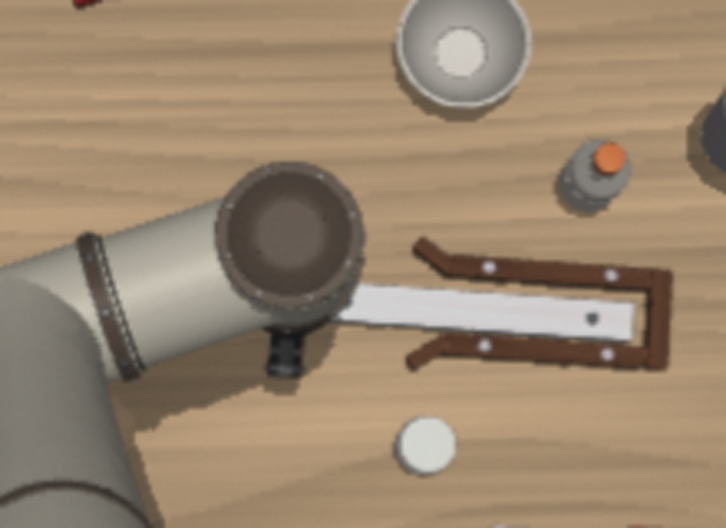

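The bar is well inside the bay. Its end is at (633,320) and the back face at about (646,320), so roughly 10 mm remain. I'll creep in until contact.

Request:
arm_command --rows '[{"grip":0,"linear":[3,0,0],"rot":[0,0,0]},{"grip":0,"linear":[5,0,0],"rot":[0,0,0]},{"grip":0,"linear":[7,0,0],"rot":[0,0,0]},{"grip":0,"linear":[8,0,0],"rot":[0,0,0]}]'

```text
clock: 12.5
position: [518.9, -15.2, 7.6]
ee_rot: [-0.672, 0.741, -0.0, 0.0]
contact_force: [0.4, 1.5, -0.3]
gripper_width: 0.4
grasp_force: 1.0
```

Request:
arm_command --rows '[{"grip":0,"linear":[1,0,0],"rot":[0,0,0]},{"grip":0,"linear":[2,0,0],"rot":[0,0,0]}]'

```text
clock: 12.75
position: [518.7, -17.2, 7.6]
ee_rot: [-0.672, 0.741, -0.0, 0.0]
contact_force: [0.4, 2.6, 0.3]
gripper_width: 0.1
grasp_force: 1.1
```

Request:
arm_command --rows '[{"grip":0,"linear":[1,0,0],"rot":[0,0,0]},{"grip":0,"linear":[2,0,0],"rot":[0,0,0]}]'

```text
clock: 13.0
position: [518.4, -19.3, 7.5]
ee_rot: [-0.672, 0.741, -0.0, 0.0]
contact_force: [-0.3, 2.8, -1.3]
gripper_width: -0.3
grasp_force: 1.1
```

Request:
arm_command --rows '[{"grip":0,"linear":[1,0,0],"rot":[0,0,0]}]'

```text
clock: 13.12
position: [518.4, -20.1, 7.6]
ee_rot: [-0.672, 0.741, -0.0, 0.0]
contact_force: [0.4, 7.2, 0.5]
gripper_width: -0.3
grasp_force: 3.3
```

Request:
arm_command --rows '[{"grip":0,"linear":[1,0,0],"rot":[0,0,0]},{"grip":0,"linear":[1,0,0],"rot":[0,0,0]}]'

```text
clock: 13.38
position: [519.1, -20.2, 7.6]
ee_rot: [-0.672, 0.741, -0.0, 0.001]
contact_force: [0.9, 6.5, -1.4]
gripper_width: 0.2
grasp_force: 3.6
```

```bash
python3 - <<'E'
from h import *
s=arm.read_state();print(s["clock"],dk(s["position"][:2]),s["contact_force"]);im=look();save(im,"t7.png")
a=cv2.imread("pics/t7.png")[220:280,340:430];cv2.imwrite("pics/t7c.png",cv2.resize(a,None,fx=7,fy=7,interpolation=cv2.INTER_CUBIC))
E
```

```text
13.375 [-100.13566839   -1.76231828] [ 0.86083052  6.52447752 -1.44011101]
top bar dock c [44.  -1.7] theta -0.003 wh [209.5  27.7] lead [164.   -2.1] tail [-76.   -1.4] world [ 505.  -163.6]
```

View pics/t7c.png

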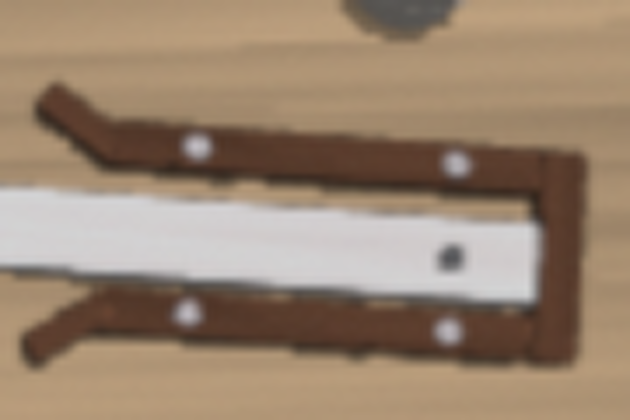

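The bar's end meets the back face at (540,260), and the last step didn't advance it. One slightly firmer nudge, then I'll back off.

Request:
arm_command --rows '[{"grip":0,"linear":[1,0,0],"rot":[0,0,0]},{"grip":0,"linear":[2,0,0],"rot":[0,0,0]},{"grip":0,"linear":[2,0,0],"rot":[0,0,0]}]'

```text
clock: 13.8
position: [520.4, -20.4, 7.9]
ee_rot: [-0.672, 0.741, -0.001, 0.003]
contact_force: [1.0, 15.1, -2.3]
gripper_width: 0.2
grasp_force: 7.4
```

Request:
arm_command --rows '[{"grip":0,"linear":[-10,0,0],"rot":[0,0,0]},{"grip":0,"linear":[-30,0,0],"rot":[0,0,0]},{"grip":0,"linear":[-60,0,-50],"rot":[0,0,0]},{"grip":0,"linear":[-120,0,-70],"rot":[0,0,0]},{"grip":0,"linear":[-170,0,-80],"rot":[0,0,0]},{"grip":0,"linear":[-220,0,-80],"rot":[0,0,0]},{"grip":0,"linear":[-220,0,-80],"rot":[0,0,0]}]'

```text
clock: 14.68
position: [539.7, 199.3, 87.6]
ee_rot: [-0.673, 0.739, -0.0, 0.001]
contact_force: [0.1, -1.3, -0.8]
gripper_width: -0.1
grasp_force: 0.0
```

```bash
python3 - <<'E'
from h import *
im=look();save(im,"t8.png")
a=cv2.imread("pics/t8.png")[160:320,220:440];cv2.imwrite("pics/t8c.png",cv2.resize(a,None,fx=3.6,fy=3.6,interpolation=cv2.INTER_CUBIC))
E
```

```text
top bar dock c [29.3 -0.9] theta -0.007 wh [238.9  27.9] lead [149.2  -1.8] tail [-90.7  -0.1] world [ 507.2 -149. ]
```

View pics/t8c.png

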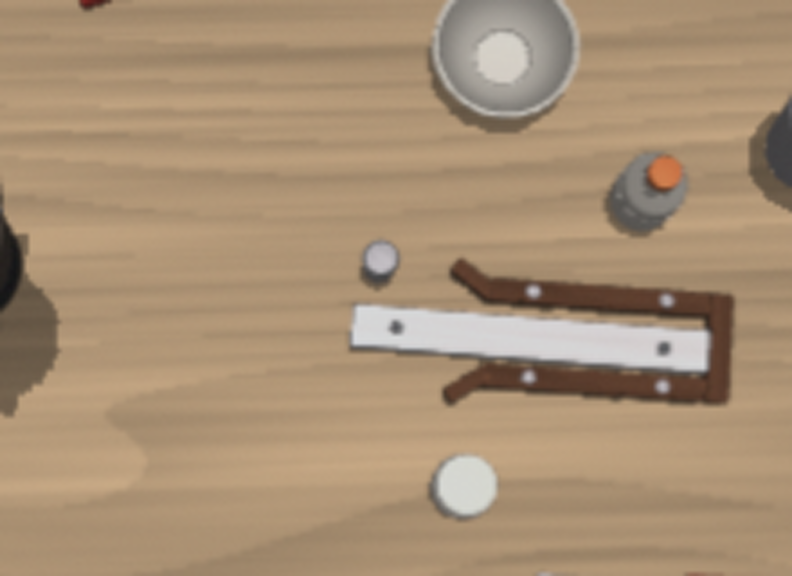

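The bar is home: its end touches the back face at (708,350), about 90 mm stands out (tail at u ≈ -91), and the arm is clear. I'm handing in.

```bash
python3 -c "
from bench import job; print(job.job_done())"
```

```text
the job is handed in; nothing more can be done
None
```

The bar is fully home against the back of the dock after pushing only, the other things I could see in the last picture look unmoved, and the job was handed in at about 15 s (the verdict wasn't shown).

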